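# Start the tube mixer from its key panel

### The job

Start the tube mixer, touching its controls with the fingertips only: first switch on its power by pushing down the far half of the black rocker, then press the yellow programme key fully down so that it stays down, then press the green start key fully down and let it come up again. Do not press the red stop key, and do not disturb the bottle, the beaker and the marker that lie round the mixer; nothing is to be picked up.

Things in the scene. Friction and masses are not known exactly. Their poses are not given: they have to be found in the camera images.
- mixer: white bench tube mixer, 200 mm (x) by 280 mm (y), its flat panel top 45 mm above the worktop; fixed to the worktop. Origin: centre of its underside; its x axis points away from the panel's edge that faces the robot, to the rear, y to its left, z up. The rocker and the keys are on the front half (-x); on the rear half a platform with a blue block (62 x 96 mm, top 89 mm above the worktop, its front face 79 mm behind the middle of the keys).
- power_rocker (a joint): angle of the black power rocker on the left of the panel: 0 off (near half level, far half standing up), 0.32 rad on (far half level). Stays where it is left; pushing down at the point rocker_press takes about 3 N. Pivot along the mixer's y axis.
- rocker_press (a point): point on the top face of the rocker's far half (the half with a white bar; the near half has a red dot), 21 mm behind the pivot; this half is 29 mm long and 24 mm wide. The point is about 64 mm above the worktop when off, 57 mm when on, and moves 1 mm or less sideways. Bezel round the rocker: 51 mm above the worktop. z axis 0.32 rad off this half's normal: take directions from the mixer.
- yellow_key_top (a point): centre of the top face of the yellow programme key, 63 mm above the worktop when up, 57 mm when fully down: upright push key, round cap 26 mm across standing 12 mm proud of its black collar (38 mm across, 6 mm high) when up; travels 6 mm straight down. Sits in one of three places in a row on the mixer's panel, 58 mm apart; which colour is where varies. This one stays where it is pushed (friction about 3 N, no spring).
- yellow_key (a joint): how far the yellow key is pushed in: 0 up, 0.006 m fully down.
- green_key_top (a point): centre of the top face of the green start key, 63 mm above the worktop when up, 57 mm when fully down: upright push key, round cap 26 mm across standing 12 mm proud of its black collar (38 mm across, 6 mm high) when up; travels 6 mm straight down. Sits in one of three places in a row on the mixer's panel, 58 mm apart; which colour is where varies. A spring brings it back up; 1.5 N to start, 5 N fully down.
- green_key (a joint): how far the green key is pushed in: 0 up, 0.006 m fully down.
- red_key_top (a point): centre of the top face of the red stop key, not to be pressed: upright push key, round cap 26 mm across standing 12 mm proud of its black collar (38 mm across, 6 mm high) when up; travels 6 mm straight down. Sits in one of three places in a row on the mixer's panel, 58 mm apart; which colour is where varies. Sprung like the green one.
- red_key (a joint): how far the red key is pushed in: 0 up, 0.006 m fully down.
- brown_bottle: loose brown reagent bottle with black cap, 45 mm across, 85 mm high, standing left of the mixer; leave alone. Origin: centre of its underside.
- small_beaker: loose clear beaker, 55 mm across, 66 mm high, standing right of the mixer; leave alone. Origin: centre of its underside.
- black_marker: loose marker pen, grey with black cap, 137 mm long, 13 mm thick, lying between the robot and the mixer; leave alone. Origin: centre of its underside.

How it is judged:
By the outcome, as a careful person would: the job done as asked, in the order asked, and still so for the second after the job is handed in, with the robot touching nothing.
It also fails if it takes over 42 s, if anything falls off the work surface, if the arm or the gripper's body presses on something with over 40 N, if the wrist force passes 120 N, or if a joint passes its speed limit or range.

### The arm

A 7-joint arm with a two-finger parallel gripper is mounted at the origin on a cart in front of the work surface, level with it; the furniture and walls round the work are solid. World frame = base frame: x ahead of the robot, y to its left, z up, the work surface at z = 0. Lengths are in m, angles in rad, forces in N, time in s.
With the tool pointing down it reaches from about 0.4 to 0.85 m from the base axis. Payload 10.4 kg.
Tool frame: the origin (TCP) lies on the centre line of the jaws, within the pads' length; the fingertips stand 8 mm ahead of it and the grasp point (between the pads) lies 11 mm behind it (r.finger_overhang is the distance from the TCP to the fingertips, in m); z points along the fingers, y is the line along which they close (so a half turn about z gives the same grasp; the last joint's range is limited). The gripper opens to 87 mm and grips with 3 to 60 N. Pads are 19 mm wide; open, the fingers measure 117 mm over their backs; the gripper's body (75 mm by 190 mm) begins 51 mm behind the grasp point.
Start: joints at [-1.246, 0.332, -0.065, 1.46, 0.022, 1.35, -0.088], TCP at [0.213, 0.588, 0.231] pointing down, gripper open.
Joint ranges: [-2.6, 2.6], [-0.5, 2.12], [-1.47, 1.34], [0.16, 2.42], [-1.27, 4.41], [0.06, 2.06], [-2.6, 2.6]. Speed limits (rad/s): [2.22, 2.22, 2.79, 2.79, 3.14, 3.14, 3.14].

### API

Orientations are given as a unit quaternion [x, y, z, w].
In Python, from bench import r, vision gives the robot as it stands.
- The arm moves only by the tool drive_tool, never from a script. Its argument "series" is a list of rows, each a list of 2 entries, a list of its own where there are three numbers: the shift along the world's x, y, z in cm, then the turn about the world's z in degrees. A call has exactly 10 rows; each row shifts and turns the commanded pose from where the row before left it; what a row does not reach is not made up. A row lasts 1/8 s, in which the tool goes at most 62.5 mm and 10.7 degrees, less where a joint would pass 70% of its speed; a pose out of reach is approached as far as the arm can. A call with a gripper value outside its range is refused whole. "hand" is the closure, from 0 (fully open) to 1 (shut), set as the call begins (left out, the last holds). The fingers move at their own pace and stop on an object; "newtons" is the grip in N (left out, the last holds). Time passes only in rows, so rows that do not move let the fingers close, or fill a call up. It gives the time, the measured TCP pose, the force, the opening and the grip force at its end, in the units of the state.
- r.read_state(): the state, without advancing time (a new reading comes with each control period).
- vision.camera(name): name is "scene" or "top"; returns a dict with "color" (420x560x3 uint8, red, green, blue), "intrinsics" (3x3 intrinsics, pixels), "R" (3x3) and "t" (3): a world point X has camera coordinates R X + t. Camera axes: x right, y down, z forward; pixel columns grow to the right and rows downward; lengths in m; the calibration is good to about 2 mm. A picture is of the moment at which its call begins. There is no depth.
- r.close_job(): hands the job in; it is judged then, once.
The state is a dict: "time": time; "joint_positions": joint angles; "joint_vel": joint speeds; "joint_torque": joint torques, N m; "ee_pos": TCP position; "eef_rot": TCP orientation; "ft_force": force on the tool from outside, world axes, zero at the start; "torque": the same for the moment, N m; "width": finger opening in m; "grip_force": force on a finger pad.
Only numpy, scipy, OpenCV 4.12 (cv2) and the standard library are available. Lean on these libraries where they do the work, as an engineer would, in place of code of your own. Each camera call takes 0.05 s, during which the arm holds its last target. There are 200 camera calls.

## Working session

There is one attempt and no reset: what is moved stays moved. The work goes in short steps, Python scripts to look and compute and a tool call to move; the robot and the scene stay as the last step left them, time stands still between calls to the robot, and variables do not carry over. Pictures are saved under pics/ and viewed, at most 10 in all, crops included, and the job is handed in when it is done.

Besides the shell and the picture viewer there is one more tool, called after "Request:" by a JSON object that holds its "op" and its "data", one argument or row to a line. drive_tool: Moves the arm, as the interface text tells. Its arguments: {"type":"object","properties":{"series":{"type":"array"},"hand":{"type":"number"},"newtons":{"type":"number"}},"required":["series"]}

```bash
mkdir -p pics
python3 - <<'E'
from bench import r, vision
import cv2, numpy as np, pickle
s=r.read_state();print(s['time'],s['ee_pos'],s['eef_rot'],s['width'],r.finger_overhang)
d={}
for n in("scene","top"):
    c=vision.camera(n);d[n]=c;cv2.imwrite(f"pics/{n}0.png",c["color"][:,:,::-1]);print(n,c["intrinsics"],c["R"],c["t"])
pickle.dump(d,open("cam0.pkl","wb"))
E
```

```text
0.0 [0.21290555 0.58721812 0.22974596] [ 1.73032104e-01  9.84915929e-01 -7.02217816e-04 -9.88030853e-05] 0.08685911208318885 0.008
scene [[528.88034797   0.         278.73957222]
 [  0.         528.88034797 210.90859586]
 [  0.           0.           1.        ]] [[ 0.79435551 -0.60700418 -0.02335037]
 [-0.28075424 -0.33277809 -0.90024208]
 [ 0.53868021  0.72166797 -0.43476311]] [-0.32013243  0.24875652  0.82748418]
top [[403.61894059   0.         285.74775135]
 [  0.         403.61894059 205.8579643 ]
 [  0.           0.           1.        ]] [[ 0.02546915 -0.99950623  0.01840162]
 [-0.9951071  -0.02710627 -0.09501115]
 [ 0.09546303 -0.01589173 -0.99530611]] [0.08894663 0.50205343 0.85830865]
```

View pics/scene0.png

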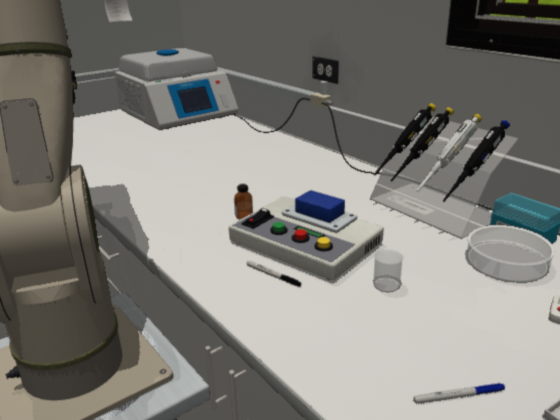

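View pics/top0.png

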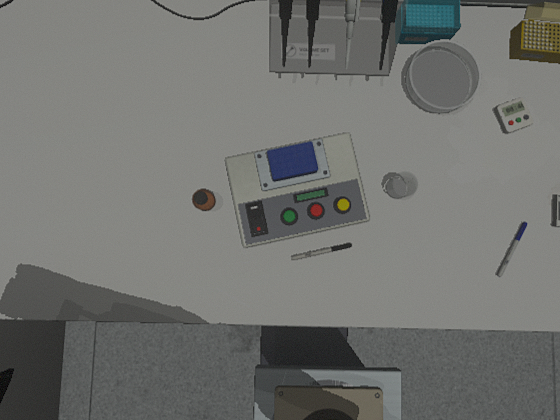

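The scene view shows the rocker at about (258,217), green at (279,228), red at (301,236) and yellow at (324,243). In the top view they are at (257,218), (289,216), (316,211) and (343,205). The bottle, beaker and marker in the top view are at (203,199), (398,185) and (321,251). The arm is off to the left, clear of the mixer.

```bash
cat > h.py <<'E'
import cv2, numpy as np
def P(c): return c["intrinsics"]@np.c_[c["R"],c["t"]]
def tri(a,b,pa,pb):
    X=cv2.triangulatePoints(P(a),P(b),np.float64(pa),np.float64(pb)).ravel();X=X[:3]/X[3]
    e=[np.round((lambda q:q[:2]/q[2])(P(c)@np.r_[X,1])-p,1) for c,p in((a,pa),(b,pb))]
    return X,e
def atz(c,p,z):
    d=c["R"].T@np.linalg.solve(c["intrinsics"],[*p,1]);o=-c["R"].T@c["t"];return o+d*(z-o[2])/d[2]
def blob(c,box,f):
    x0,y0,x1,y1=box;im=c["color"][y0:y1,x0:x1].astype(int)
    m=f(im[...,0],im[...,1],im[...,2]).astype(np.uint8)
    n,l,s,ce=cv2.connectedComponentsWithStats(m);k=1+np.argmax(s[1:,4])
    return ce[k]+[x0,y0],s[k]
E
python3 - <<'E'
import pickle;from h import *
d=pickle.load(open("cam0.pkl","rb"));S,T=d["scene"],d["top"]
F=dict(green=lambda r,g,b:(g>1.4*r)&(g>1.2*b)&(g>60),red=lambda r,g,b:(r>1.7*g)&(r>80),yellow=lambda r,g,b:(r>1.6*b)&(g>1.5*b)&(r>100))
bs=dict(green=(266,218,292,240),red=(288,224,313,246),yellow=(311,232,336,254))
bt=dict(green=(276,203,302,229),red=(304,199,329,224),yellow=(330,192,356,218))
for k in F:
    ps,ss=blob(S,bs[k],F[k]);pt,st=blob(T,bt[k],F[k])
    print(k,ps,ss[2:],pt,st[2:],*tri(S,T,ps,pt),"z63",atz(T,pt,.063),atz(S,ps,.061))
for n,p in dict(bottlecap=((203,199),.085),beaker=((398,185),.066),marker1=((292,258),.006),marker2=((351,245),.006)).items(): print(n,atz(T,*p))
a=cv2.resize(T["color"][185:255,225:365,::-1],None,fx=5,fy=5,interpolation=cv2.INTER_CUBIC)
b=cv2.resize(S["color"][190:260,225:345,::-1],None,fx=5,fy=5,interpolation=cv2.INTER_CUBIC)
cv2.imwrite("pics/a.png",a[:300,:350]);cv2.imwrite("pics/ab.png",np.hstack([cv2.resize(T["color"][193:243,235:285,::-1],(400,400),interpolation=2),cv2.resize(S["color"][200:240,235:275,::-1],(400,400),interpolation=2)]))
E
```

```text
green [278.31343284 224.85074627] [12  7 67] [288.8220339  215.77118644] [ 13  13 118] [0.4759974  0.09538424 0.05957019] [array([-0.2,  0. ]), array([ 0.2, -0.3])] z63 [0.47517684 0.09586175 0.063     ] [0.4747096  0.09297606 0.061     ]
red [300.01204819 232.81927711] [13  9 83] [315.9122807  209.79824561] [ 12  13 114] [0.48979614 0.03911319 0.05873807] [array([-0.1,  0. ]), array([ 0.1, -0.1])] z63 [0.48916884 0.03968179 0.063     ] [0.48729386 0.03577437 0.061     ]
yellow [323.23762376 241.22772277] [ 13  10 101] [342.72897196 204.09345794] [ 12  11 107] [ 0.50354825 -0.01729186  0.0580538 ] [array([-0.1,  0. ]), array([ 0.1, -0.2])] z63 [ 0.50265619 -0.01623067  0.063     ] [ 0.50026423 -0.02131507  0.061     ]
bottlecap [0.50298058 0.27103734 0.085     ]
beaker [ 0.54577889 -0.13151339  0.066     ]
marker1 [0.38636454 0.085186   0.006     ]
marker2 [ 0.41814278 -0.04467895  0.006     ]
```

View pics/ab.png

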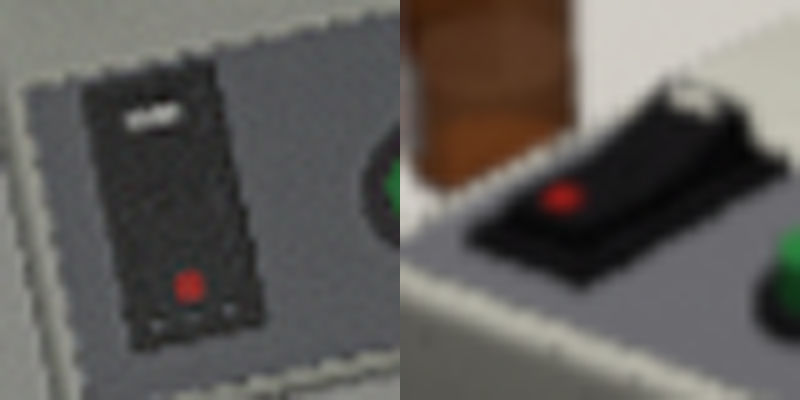

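Bar: top (254.1,207.6), scene (264.2,209.8). Red dot: top (258.7,228.9), scene (251.2,219.8).

Run:
```python
import pickle;from h import *
d=pickle.load(open("cam0.pkl","rb"));S,T=d["scene"],d["top"]
for n,a,b in(("bar",(264.2,209.8),(254.1,207.6)),("dot",(251.2,219.8),(258.7,228.9))): print(n,*tri(S,T,a,b),atz(T,b,.064),atz(T,b,.057))
x=np.array([.972,.237])
q=[atz(T,p,.051)[:2] for p in((235+82/8,193+85/8),(235+215/8,193+60/8),(235+265/8,193+325/8),(235+132/8,193+350/8))]
print("bezel",q,np.mean(q,0),[np.linalg.norm(q[i]-q[i-1]) for i in range(4)],"press est",np.mean(q,0)+.021*x)
```

```text
bar [0.49120647 0.16780564 0.06379739] [array([-0.3,  0. ]), array([ 0.3, -0.5])] [0.49018493 0.16845663 0.064     ] [0.49081091 0.16889441 0.057     ]
dot [0.44773594 0.15704082 0.05697326] [array([-0.4,  0. ]), array([ 0.4, -0.6])] [0.44623464 0.15750348 0.064     ] [0.44649276 0.15784958 0.057     ]
bezel [array([0.49926402, 0.18820257]), array([0.5068611 , 0.15335176]), array([0.43732833, 0.13807774]), array([0.42989151, 0.17269052])] [0.46833624 0.16308065] [np.float64(0.07108564309735745), np.float64(0.035669235218060334), np.float64(0.07119060536576917), np.float64(0.03540269852441601)] press est [0.48874824 0.16805765]
```

Request:
{"op": "drive_tool", "data": {
  "series": [
    [[4,-5,0],10],
    [[4,-5,0],10],
    [[4,-5,0],10],
    [[3,-5,0],3.7],
    [[3,-5,0],0],
    [[3,-5,0],0],
    [[3,-5,0],0],
    [[2,-3,0],0],
    [[0,0,0],0],
    [[0,0,0],0]
  ],
  "hand": 1,
  "newtons": 20
}}

```text
time: 1.35
ee_pos: [0.4686, 0.2133, 0.2303]
eef_rot: [-0.118, 0.993, 0.0, -0.0]
ft_force: [-0.2, 0.7, 0.6]
width: 0.0016
grip_force: 0.0
```

Request:
{"op": "drive_tool", "data": {
  "series": [
    [[1.1,-2.3,0],0],
    [[1.0,-2.2,0],0],
    [[0,0,-4],0],
    [[0,0,-4],0],
    [[0,0,-4],0],
    [[0,0,-2],0],
    [[0,0,0],0],
    [[0,0,0],0],
    [[0,0,0],0],
    [[0,0,0],0]
  ]
}}

```text
time: 2.6
ee_pos: [0.4905, 0.1678, 0.0914]
eef_rot: [-0.118, 0.993, 0.0, 0.001]
ft_force: [-0.2, -1.4, -0.5]
width: 0.0007
grip_force: 0.0
```

Run:
```python
from bench import r, vision
import cv2, numpy as np
s=r.read_state();print(s['time'],s['ee_pos'])
a=vision.camera("scene")["color"][150:270,200:350,::-1];b=vision.camera("top")["color"][140:260,210:360,::-1]
cv2.imwrite("pics/c1.png",np.hstack([cv2.resize(i,(400,320),interpolation=2) for i in(a,b)]))
```

```text
2.6 [0.49054824 0.16783751 0.09136156]
```

View pics/c1.png

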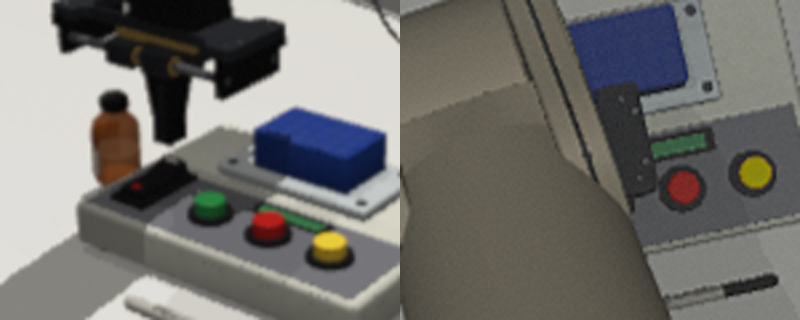

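The scene crop shows the closed fingers (tips near (168,140)) right above the rocker's white bar (172,162), well clear of the bottle. Next I push down.

Request:
{"op": "drive_tool", "data": {
  "series": [
    [[0,0,-0.6],0],
    [[0,0,-0.6],0],
    [[0,0,-0.4],0],
    [[0,0,-0.4],0],
    [[0,0,-0.3],0],
    [[0,0,-0.2],0],
    [[0,0,-0.2],0],
    [[0,0,0],0],
    [[0,0,0],0],
    [[0,0,0],0]
  ]
}}

```text
time: 3.95
ee_pos: [0.4906, 0.1677, 0.0651]
eef_rot: [-0.117, 0.993, 0.0, 0.0]
ft_force: [-3.9, -1.8, 18.5]
width: 0.0002
grip_force: 9.4
```

Request:
{"op": "drive_tool", "data": {
  "series": [
    [[0,0,2.0],0],
    [[0,0,3.0],0],
    [[0.2,-3.5,0],0],
    [[0.2,-4,0],0],
    [[0.2,-4,0],0],
    [[0.3,-4,0],0],
    [[0.3,-3,0],0],
    [[0,0,0],0],
    [[0,0,0],0],
    [[0,0,0],0]
  ]
}}

```text
time: 5.2
ee_pos: [0.502, -0.0162, 0.1134]
eef_rot: [-0.118, 0.993, 0.0, -0.0]
ft_force: [0.1, 0.9, -1.2]
width: 0.0003
grip_force: 0.0
```

Run:
```python
from bench import r, vision
import cv2, numpy as np
s=r.read_state();print(s['time'],s['ee_pos'])
a=vision.camera("scene")["color"][150:270,220:370,::-1];b=vision.camera("top")["color"][140:260,210:360,::-1]
cv2.imwrite("pics/c2.png",np.hstack([cv2.resize(i,(400,320),interpolation=2) for i in(a,b)]))
```

```text
5.2 [ 0.50198266 -0.01622363  0.11340776]
```

View pics/c2.png

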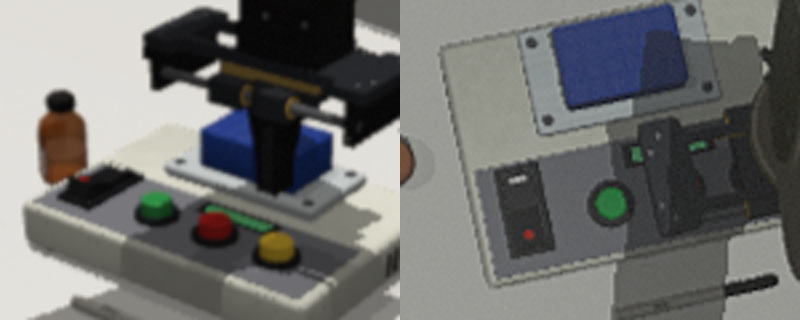

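The near half of the rocker, with its red dot, now stands up, so the power is on. The fingertips at (275,190) are right above the yellow key (277,243). Next I press it.

Request:
{"op": "drive_tool", "data": {
  "series": [
    [[0.1,-0.05,-1.5],0],
    [[0,0,-1.2],0],
    [[0,0,-0.8],0],
    [[0,0,-0.5],0],
    [[0,0,-0.3],0],
    [[0,0,-0.3],0],
    [[0,0,-0.2],0],
    [[0,0,-0.15],0],
    [[0,0,0],0],
    [[0,0,0],0]
  ]
}}

```text
time: 6.55
ee_pos: [0.5032, -0.018, 0.0651]
eef_rot: [-0.117, 0.993, 0.0, 0.0]
ft_force: [-7.5, -0.1, 15.0]
width: 0.0003
grip_force: 7.7
```

Request:
{"op": "drive_tool", "data": {
  "series": [
    [[0,0,2.0],0],
    [[0,0,3.0],0],
    [[-0.7,3,0],0],
    [[-0.7,3,0],0],
    [[-0.7,3,0],0],
    [[-0.65,2.3,0],0],
    [[0,0,0],0],
    [[0,0,0],0],
    [[0,0,0],0],
    [[0,0,0],0]
  ]
}}

```text
time: 7.8
ee_pos: [0.4758, 0.0944, 0.1141]
eef_rot: [-0.117, 0.993, -0.0, 0.0]
ft_force: [-0.2, 0.0, 0.0]
width: 0.0002
grip_force: 0.0
```

Run:
```python
from bench import r, vision
import cv2, numpy as np
s=r.read_state();print(s['time'],s['ee_pos'])
a=vision.camera("scene")["color"][150:270,220:370,::-1];b=vision.camera("top")["color"][140:260,210:360,::-1]
cv2.imwrite("pics/c3.png",np.hstack([cv2.resize(i,(400,320),interpolation=2) for i in(a,b)]))
```

```text
7.8 [0.47583777 0.09438276 0.11406387]
```

View pics/c3.png

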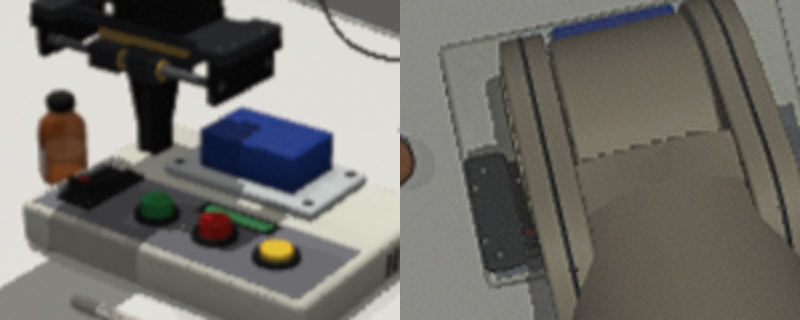

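The yellow key at (277,250) now sits visibly lower. The rocker is still on, and the tips are over the green key (157,205). Next I press green.

Request:
{"op": "drive_tool", "data": {
  "series": [
    [[0,0.1,-1.5],0],
    [[0,0,-1.2],0],
    [[0,0,-0.8],0],
    [[0,0,-0.5],0],
    [[0,0,-0.3],0],
    [[0,0,-0.3],0],
    [[0,0,-0.2],0],
    [[0,0,-0.2],0],
    [[0,0,0],0],
    [[0,0,0],0]
  ]
}}

```text
time: 9.15
ee_pos: [0.4758, 0.0961, 0.0652]
eef_rot: [-0.117, 0.993, 0.0, 0.0]
ft_force: [-7.7, -2.6, 16.6]
width: 0.0009
grip_force: 8.8
```

Request:
{"op": "drive_tool", "data": {
  "series": [
    [[0,0,2],0],
    [[0,0,4],0],
    [[0,0,5],0],
    [[0,0,4],0],
    [[-2,5,0],0],
    [[-2,5,0],0],
    [[-2,5,0],0],
    [[-2,5,0],0],
    [[0,0,0],0],
    [[0,0,0],0]
  ]
}}

```text
time: 10.4
ee_pos: [0.396, 0.2956, 0.214]
eef_rot: [-0.117, 0.993, -0.0, 0.0]
ft_force: [-0.1, 0.4, -0.6]
width: 0.0001
grip_force: 0.0
```

Run:
```python
from bench import r, vision
import cv2, numpy as np
s=r.read_state();print(s['time'],s['ee_pos'],s['ft_force'])
a=vision.camera("scene")["color"][180:300,230:420,::-1];b=vision.camera("top")["color"][140:270,190:420,::-1]
cv2.imwrite("pics/c4.png",np.hstack([cv2.resize(i,(400,260),interpolation=2) for i in(a,b)]))
```

```text
10.4 [0.39599906 0.29562728 0.21395811] [-0.06290623  0.36396443 -0.59914692]
```

View pics/c4.png

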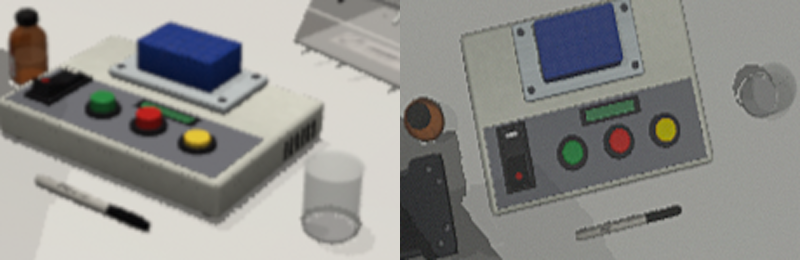

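The rocker is on, yellow (197,138) is down, and green (102,102) and red (150,118) are both up. The bottle, beaker and marker have not moved, and the arm is clear, so I'm handing in.

```bash
python3 -c "
from bench import r
print(r.close_job())"
```

```text
the job is handed in; nothing more can be done
None
```

The mixer is started and the job handed in at about 10.5 s: power rocker on, yellow key down and staying down, green key pressed and back up; red key and the loose objects untouched.

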